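# Check the bottle dryer has cooled, then hold its stayless lid at the balance point

### The job

The stay is off the bottle dryer's lid, so the lid drops shut or flops over backwards unless it is held. First check that it has cooled: take the stick thermometer out of its holder, hold its nose steady for a good second a few centimetres above the black dot on the closed lid, pointing straight at the dot, and stand it back in its holder. Then take the lid by its bar handle, swing it up slowly and smoothly without letting it drop, jerk or fall over backwards, and finish while still gripping the handle, holding the lid still at its balance point (standing straight up on its hinge) so that I can lift the bottles out; leave the beaker, the oil bottle and the amber bottle beside it where they are.

Things in the scene. Friction and masses are not known exactly. Their poses are not given: they have to be found in the camera images.
- dryer: Stainless bottle dryer, a tub 160 deep (x) x 180 wide (y), rim 105 mm high, on four rubber feet, fixed on the bench, small amber vials inside. Origin: centre of its underside, at bench height; own x points from its front (control panel, handle side) to its back, y to its left as seen from the front, z up. Its closed lid reaches from 105 to 117 mm high.
- lid (a joint): Lid angle in rad: 0 closed, growing as it opens, pi/2 = 1.571 standing straight up, end stop at 2.1 (leaning back). The lid is a flat framed plate with a window, 152 x 176 x 12 mm, 0.3 to 0.6 kg, hinged along the dryer's back rim; the hinge has next to no friction and no spring or stay. Its weight lies evenly in the plane through the hinge axis, so it balances at 1.571: below that it falls shut, above that it falls back.
- lid_hinge (a point): Middle of the lid's hinge axis, fixed, 78 mm behind and 111 mm above the dryer's origin; the axis runs along the dryer's y.
- bar (a point): Middle of the lid's bar handle, moving with the lid: a round steel bar 12 mm thick, straight for 92 mm along the dryer's y, in the lid's plane 52 mm in front of its front edge and 210 mm from the hinge axis. With the lid closed it lies 132 mm in front of the dryer's origin, 111 mm above the bench, with 46 mm clear for a finger between the bar and the edge of the lid; with the lid upright it is on top, 321 mm above the bench. It can turn between the fingers that pinch it.
- dot (a point): Centre of the matt black dot, 36 mm across, stuck on top of the lid in the blank part right of the window (as seen from the front), 117 mm above the bench with the lid closed.
- thermometer: White stick thermometer, a round stick 28 mm thick, 150 mm long, 0.06 to 0.13 kg, standing nose down in its holder. Origin: the centre of its nose (black lower end, 25 mm across), where it looks out; own z runs from the nose up along the stick, so it looks along -z. The part above 60 mm from the nose stands clear of the holder and is free to grip.
- holder: Its holder, fixed: a grey cup with an upright round bore on a black disc 78 mm across. Origin: centre of its underside, at bench height. Bore 38 mm wide with a flared mouth 50 mm wide, 60 mm above the bench; bore floor 8 mm above the bench, on which the nose rests.
- beaker: Clear beaker, 60 mm wide, 66 mm high, a bystander. Origin: centre of its underside.
- oil_vial: Small amber oil bottle with a white cap, 29 mm wide, 71 mm high, a bystander. Origin: centre of its underside.
- amber_bottle: Amber bottle with a black cap, 49 mm wide, 119 mm high, a bystander. Origin: centre of its underside.

How it is judged:
By the outcome, as a careful person would: the job done as asked, in the order asked, and still so for the second after the job is handed in, while the arm keeps its last pose, push and grip.
It also fails if it takes over 64 s, if anything falls off the work surface, if the arm or the gripper's body presses on something with over 40 N, if the wrist force passes 120 N, or if a joint passes its speed limit or range.

### The arm

A 6-joint arm with a two-finger parallel gripper is mounted at the origin on a cart in front of the work surface, level with it; the furniture and walls round the work are solid. World frame = base frame: x ahead of the robot, y to its left, z up, the work surface at z = 0. Lengths are in m, angles in degrees, forces in N, time in s.
With the tool pointing down it reaches from about 0.3 to 0.875 m from the base axis. Payload 6.4 kg.
Tool frame: the origin (TCP) lies at the very end of the fingers, on their centre line; the grasp point (between the pads) lies 19 mm behind it (pinch_z is the distance from the TCP to the grasp point, in m); z points along the fingers, y is the line along which they close (so a half turn about z gives the same grasp; the last joint's range is limited). The gripper opens to 88 mm and grips with 3 to 60 N. Pads are 18 mm wide; open, the fingers measure 123 mm over their backs; the gripper's body (75 mm by 187 mm) begins 45 mm behind the grasp point.
Start: joints at [57.852, 10.359, 92.074, -0, 77.567, -11.82], TCP at [0.2, 0.539, 0.239] pointing down, gripper open.
Joint ranges: [-171.53, 171.53], [-51.25, 118.39], [17.06, 147.69], [-65.23, 245.23], [0, 150.52], [-178.68, 178.68]. Speed limits (degrees/s): [147.25, 147.25, 172.46, 180, 180, 180].

### API

Orientations are given as [roll, pitch, yaw] about the fixed x, y, z axes, in that order (R = Rz(yaw) Ry(pitch) Rx(roll)).
In Python, from station import * gives the robot as it stands.
- The arm moves only by the tool play_rows, never from a script. Its argument "plan" is a list of rows, each a list of 5 numbers: the gripper's target within -1 to 1 (shut at 1, half-way at 0, fully open at -1), then the shift along the tool's x, y, z in cm, then the turn about the tool's z in rad. A call has 1 to 5 rows; each row is the pose to reach, as a shift and turn from the pose commanded when the call began, along the tool's axes at that moment; what a row does not reach only later rows make up. A row lasts 1/8 s, in which the tool goes at most 62.5 mm and 10.7 degrees, less where a joint would pass 70% of its speed; a pose out of reach is approached as far as the arm can. A call with a gripper value outside its range is refused whole. The fingers move at their own pace and stop on an object; "newtons" is the grip in N (left out, the last holds). Time passes only in rows, so rows that repeat a pose let the fingers close. It gives the time, the measured TCP pose, the force, the opening and the grip force at its end, in the units of the state.
- sense(): the state, without advancing time (a new reading comes with each control period).
- snapshot(name): name is "scene" or "top"; returns the picture (480x640x3 uint8, red, green, blue); there is no depth.
- calibration(name): a dict with "camera_matrix" (3x3 intrinsics, pixels), "rvec" (rotation vector, rad) and "tvec" (3), from world to camera coordinates, as OpenCV has them. Camera axes: x right, y down, z forward; pixel columns grow to the right and rows downward; lengths in m; the calibration is good to about 2 mm. A picture is of the moment at which its call begins. calibration takes no time and is no camera call.
- close_job(): hands the job in; it is judged then, once.
The state is a dict: "t": time; "joints": joint angles; "qd": joint speeds; "joint_torque": joint torques, N m; "position": TCP position; "ee_rot": TCP orientation; "ft_force": force on the tool from outside, world axes, zero at the start; "ft_torque": the same for the moment, N m; "gripper_width": finger opening in m; "grip_force": force on a finger pad.
Only numpy, scipy, OpenCV 4.12 (cv2) and the standard library are available. Lean on these libraries where they do the work, as an engineer would, in place of code of your own. Each camera call takes 0.05 s, during which the arm holds its last target. There are 200 camera calls.

## Working session

There is one attempt and no reset: what is moved stays moved. The work goes in short steps, Python scripts to look and compute and a tool call to move; the robot and the scene stay as the last step left them, time stands still between calls to the robot, and variables do not carry over. Pictures are saved under pics/ and viewed, at most 12 in all, crops included, and the job is handed in when it is done.

Besides the shell and the picture viewer there is one more tool, called as name(argument=value, ...) on one line, values as JSON. play_rows: Moves the arm, as the interface text tells. Its arguments: {"type":"object","properties":{"plan":{"type":"array","items":{"type":"array","items":{"type":"number"}}},"newtons":{"type":"number"}},"required":["plan"]}

```bash
mkdir -p pics; ls; python3 - <<'E'
from station import *
import cv2,numpy as np
for n in("scene","top"):
    im=snapshot(n); cv2.imwrite(f"pics/{n}0.png",cv2.cvtColor(im,cv2.COLOR_RGB2BGR))
    c=calibration(n); R=cv2.Rodrigues(np.array(c["rvec"]))[0]; print(n,np.array(c["camera_matrix"]).round(1).tolist(),(-R.T@np.array(c["tvec"]).ravel()).round(3),R.round(3).tolist())
print(sense())
E
```

```text
pics
scene [[492.5, 0.0, 311.6], [0.0, 492.5, 240.8], [0.0, 0.0, 1.0]] [ 0.179 -0.456  0.583] [[0.87, -0.493, -0.01], [-0.281, -0.478, -0.832], [0.405, 0.727, -0.554]]
top [[541.8, 0.0, 324.8], [0.0, 541.8, 228.5], [0.0, 0.0, 1.0]] [0.416 0.159 1.28 ] [[0.013, -1.0, -0.025], [-0.994, -0.011, -0.107], [0.106, 0.026, -0.994]]
{'t': 0.1, 'joints': array([ 5.78499059e+01,  1.03961187e+01,  9.21240389e+01,  7.67629303e-04,
        7.75670808e+01, -1.18212878e+01]), 'qd': array([-0.00187644, -0.18634076, -0.21039078, -0.02958078, -0.0333211 ,
        0.04206938]), 'joint_torque': array([ 2.21638502e-04, -4.34826958e+01, -3.42694759e+01,  7.03406241e-02,
        3.41279386e-02, -3.99314263e-05]), 'position': array([0.19949819, 0.53878892, 0.23793105]), 'ee_rot': array([-1.79914765e+02, -1.86051043e-02,  1.59671014e+02]), 'ft_force': array([-0.58610413, -0.5590484 ,  0.23785821]), 'ft_torque': array([ 0.01828407,  0.01395353, -0.02981667]), 'grip_force': 0.0, 'gripper_width': 0.0883175880392912}
```

View pics/scene0.png

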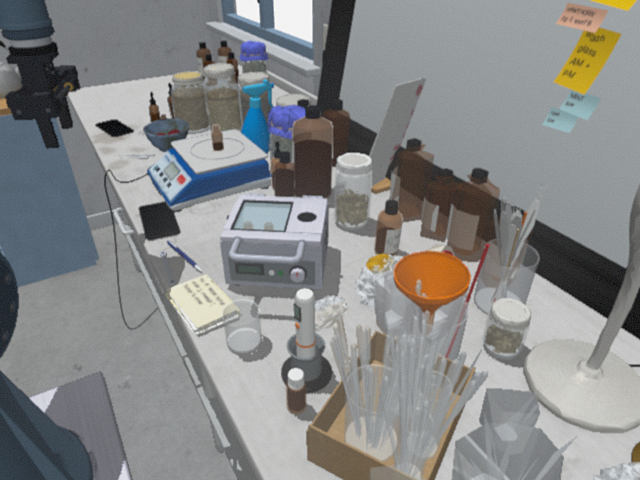

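View pics/top0.png

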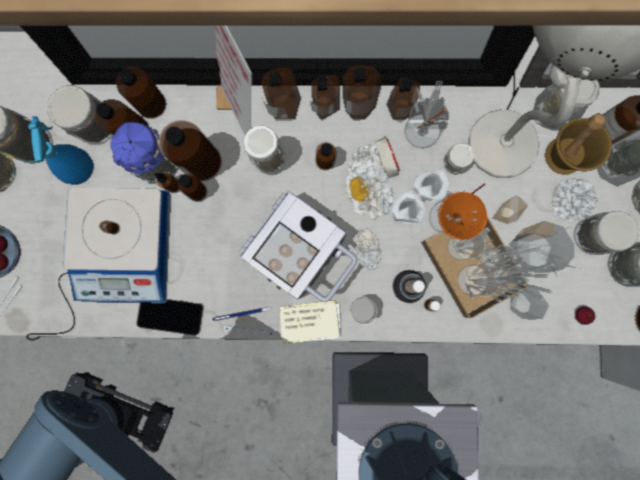

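The scene view shows the dryer at about (275,240), the thermometer at (305,320), the beaker at (243,325) and the oil vial at (296,390). In the top view the dryer is at about (295,245) with its dot at (308,224). The bar is at lower right (342,275), the thermometer at (412,286), the beaker at (366,308), the oil vial at (432,304) and the amber bottle at (326,155).

```bash
cat > h.py <<'E'
from station import *
import cv2,numpy as np
def cam(n):
    c=calibration(n); return np.array(c["camera_matrix"],float),cv2.Rodrigues(np.array(c["rvec"],float))[0],np.array(c["tvec"],float).ravel()
def ray(n,uv):
    K,R,t=cam(n); d=R.T@np.linalg.solve(K,[uv[0],uv[1],1.]); return -R.T@t,d/np.linalg.norm(d)
def onz(n,uv,z):
    o,d=ray(n,uv); return o+d*(z-o[2])/d[2]
def two(a,b):
    (o1,d1),(o2,d2)=ray("top",a),ray("scene",b)
    s=np.linalg.lstsq(np.c_[d1,-d2],o2-o1,rcond=None)[0]; p,q=o1+d1*s[0],o2+d2*s[1]
    return (p+q)/2,np.linalg.norm(p-q)
def px(n,p):
    K,R,t=cam(n); v=K@(R@np.asarray(p,float)+t); return v[:2]/v[2]
E
python3 - <<'E'
from h import *
a=cv2.imread("pics/top0.png"); b=cv2.imread("pics/scene0.png")
x=cv2.resize(a[180:330,230:450],None,fx=3.6,fy=3.6,interpolation=cv2.INTER_CUBIC)
cv2.imwrite("pics/c1.png",x)
cv2.imwrite("pics/c2.png",cv2.resize(b[180:420,210:350],None,fx=2.5,fy=2.5,interpolation=cv2.INTER_CUBIC))
def blobs(im,box,hi,mn):
    x0,y0,x1,y1=box; g=cv2.cvtColor(im[y0:y1,x0:x1],cv2.COLOR_BGR2GRAY)
    m=(g<hi).astype(np.uint8); n,l,s,c=cv2.connectedComponentsWithStats(m)
    return [(s[i,:].tolist(),(c[i]+[x0,y0]).round(1).tolist()) for i in range(1,n) if s[i,4]>mn]
print("dot top",blobs(a,(295,210,322,238),60,40)); print("dot scene",blobs(b,(297,208,318,226),70,30))
print("holder",blobs(a,(385,262,432,306),60,100))
E
```

```text
dot top [([6, 7, 14, 14, 155], [307.8, 223.5])]
dot scene [([1, 5, 18, 8, 104], [306.4, 216.7])]
holder [([9, 9, 30, 31, 228], [402.8, 285.1])]
```

View pics/c1.png

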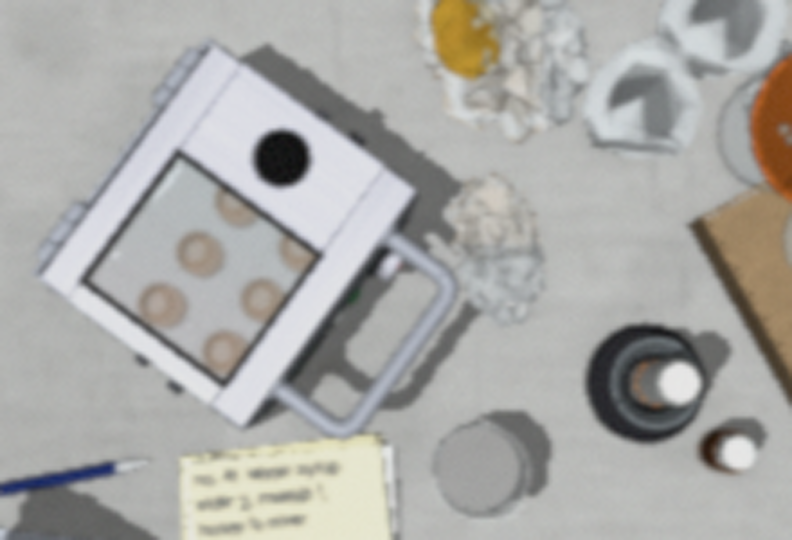

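View pics/c2.png

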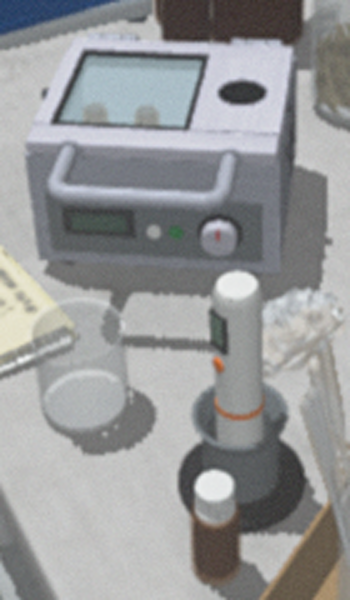

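The top crop shows the lid corners at (212,42), (40,270), (413,190) and (245,425), the bar from about (447,290) to (347,425), the thermometer top at (680,382) and the disc centre at (647,382). In the scene crop the thermometer top is at (237,283) and the bar runs from (57,192) to (225,197).

```bash
python3 - <<'E'
from h import *
c1=lambda x,y:((x+.5)/3.6-.5+230,(y+.5)/3.6-.5+180)
c2=lambda x,y:((x+.5)/2.5-.5+210,(y+.5)/2.5-.5+180)
r=lambda v:np.round(v,4)
C=[onz("top",c1(*p),.117) for p in [(212,42),(40,270),(245,425),(413,190)]]  # BR BL FL FR
print("corners",r(C)); L=np.linalg.norm
print("sizes back,front,left,right",r([L(C[0]-C[1]),L(C[3]-C[2]),L(C[1]-C[2]),L(C[0]-C[3])]))
ax=(C[0]+C[1]-C[2]-C[3])[:2]; ay=(C[1]+C[2]-C[0]-C[3])[:2]
print("yaw",np.degrees([np.arctan2(ax[1],ax[0]),np.arctan2(-ay[0],ay[1])]))
ctr=np.mean(C,0)
B=[onz("top",c1(*p),.111) for p in [(449,288),(344,427)]]
print("bar",r(B),r(np.mean(B,0)),L(B[0]-B[1]),"yaw",np.degrees(np.arctan2(-(B[1]-B[0])[0],(B[1]-B[0])[1])))
print("dot",r(onz("top",(307.8,223.5),.117)),r(onz("scene",(306.4,216.7),.117)),r(two((307.8,223.5),(306.4,216.7))[0]))
print("ctr",r(ctr))
# white cap of thermometer
a=cv2.imread("pics/top0.png"); m=(a[262:306,405:430].min(2)>200).astype(np.uint8)
n,l,s,c=cv2.connectedComponentsWithStats(m); i=1+s[1:,4].argmax(); u=c[i]+[405,262]; print("cap px",u,s[i])
print("cap",r(onz("top",u,.158)),"holder disc",r(onz("top",c1(647,382),.004)),"rim",r(onz("top",c1(660,382),.06)))
print("scene top",r(onz("scene",c2(237,285),.156)),"two",two(u,c2(237,283)))
# stick axis in scene: top centre and mid at rim
for z in(.158,.1,.07): print(z,[px("scene",[*onz("top",u,.158)[:2],z])])
print("c2 stick px",c2(237,283),c2(240,400),c2(239,430))
E
```

```text
corners [[0.6211 0.2698 0.117 ]
 [0.4819 0.3701 0.117 ]
 [0.3915 0.2455 0.117 ]
 [0.5324 0.1474 0.117 ]]
sizes back,front,left,right [0.1716 0.1717 0.154  0.1511]
yaw [54.06462644 54.68316153]
bar [[0.4744 0.1252 0.111 ]
 [0.391  0.187  0.111 ]] [0.4327 0.1561 0.111 ] 0.10372910645230676 yaw 53.47250434726744
dot [0.551  0.2266 0.117 ] [0.5515 0.2291 0.117 ] [0.5505 0.2266 0.1187]
ctr [0.5067 0.2582 0.117 ]
cap px [418.3875 286.    ] [ 9 19 10 11 80]
cap [ 0.4196 -0.0049  0.158 ] holder disc [ 0.4203 -0.0065  0.004 ] rim [ 0.4203 -0.0073  0.06  ]
scene top [ 0.4201 -0.0035  0.156 ] two (array([ 0.41951028, -0.00482946,  0.15861569]), np.float64(0.00013353344795516306))
0.158 [array([304.64113453, 293.28338138])]
0.1 [array([305.38561968, 325.12816238])]
0.07 [array([305.74423988, 340.46786594])]
c2 stick px (304.5, 292.9) (305.7, 339.7) (305.3, 351.7)
```

```bash
cat >> h.py <<'E'
def go(p,yaw=None,s=None):
    """shift in cm along tool axes, and turn in rad, to bring TCP to p"""
    s=s or sense(); q=s["position"]; w=np.radians(s["ee_rot"][2]); d=np.asarray(p)-q
    R=np.array([[np.cos(w),np.sin(w),0],[np.sin(w),-np.cos(w),0],[0,0,-1]])
    t=0 if yaw is None else -((np.radians(yaw)-w+np.pi)%(2*np.pi)-np.pi)
    return (R.T@d*100).round(2).tolist(),round(t,3)
E
python3 -c "
from h import *
print(go([.4198,-.0055,.26],90))"
```

```text
([-39.57, -43.39, -2.21], np.float64(1.216))
```

play_rows(plan=[[-1,-3.9,-4.3,-0.5,0.12],[-1,-7.9,-8.7,-1.0,0.25],[-1,-11.8,-13,-1.5,0.4],[-1,-15.8,-17.3,-2,0.55],[-1,-19.8,-21.7,-2.2,0.7]])

```text
t: 0.72
position: [0.3103, 0.2653, 0.2609]
ee_rot: [180.0, 0.0, 119.3]
ft_force: [1.3, 0.5, 0.7]
gripper_width: 0.0883
grip_force: 0.0
```

```bash
python3 -c "
from h import *
print(go([.4198,-.0055,.24],90),sense()['position'],sense()['ee_rot'])"
```

```text
([-28.97, -3.71, 2.09], np.float64(0.512)) [0.31029568 0.2653011  0.26085953] [1.79964900e+02 1.18223057e-02 1.19322797e+02]
```

play_rows(plan=[[-1,-6,-0.8,0.3,0.13],[-1,-12,-1.5,0.8,0.26],[-1,-18,-2.3,1.2,0.39],[-1,-24,-3.1,1.6,0.5],[-1,-29,-3.7,2.0,0.512]])

```text
t: 1.35
position: [0.4212, -0.0058, 0.2405]
ee_rot: [180.0, 0.0, 90.1]
ft_force: [0.8, 0.6, -0.3]
gripper_width: 0.0882
grip_force: 0.0
```

play_rows(plan=[[-1,0,0,0,0]])

```text
t: 1.48
position: [0.4213, -0.0063, 0.2402]
ee_rot: [-179.9, 0.0, 89.9]
ft_force: [-0.8, 0.4, 0.3]
gripper_width: 0.088
grip_force: 0.0
```

```bash
python3 - <<'E'
from h import *
print(go([.4198,-.0055,.109],90),sense()['position'],sense()['ee_rot'])
b=cv2.cvtColor(snapshot("scene"),cv2.COLOR_RGB2BGR)
cv2.imwrite("pics/s1.png",b[150:420,180:440])
E
```

```text
([0.08, -0.15, 13.12], np.float64(-0.001)) [ 0.42133919 -0.0063148   0.24015008] [-1.79933110e+02  8.25084194e-03  8.99252757e+01]
```

View pics/s1.png

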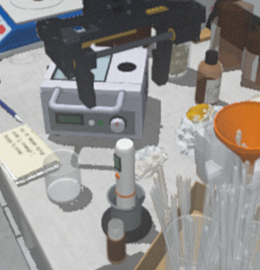

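The gripper stands over the thermometer (crop (124,150)), with the fingers on either side and the rods clear to the right.

play_rows(plan=[[-1,0.1,-0.1,4,0],[-1,0.1,-0.1,8,0],[-1,0.1,-0.1,11.5,0],[-1,0.1,-0.1,13.1,0],[-1,0.1,-0.1,13.1,0]])

```text
t: 2.15
position: [0.4183, -0.0009, 0.1086]
ee_rot: [-179.8, -0.1, 90.3]
ft_force: [1.1, -0.5, 1.0]
gripper_width: 0.0881
grip_force: 0.0
```

play_rows(plan=[[1,0,0,0,0],[1,0,0,0,0],[1,0,0,0,0],[1,0,0,0,0],[1,0,0,0,0]], newtons=15)

```text
t: 2.78
position: [0.42, -0.0026, 0.1098]
ee_rot: [180.0, 0.0, 90.2]
ft_force: [0.4, 0.3, 0.0]
gripper_width: 0.0404
grip_force: 0.0
```

play_rows(plan=[[1,0,0,0,0],[1,0,0,0,0],[1,0,0,0,0]])

```text
t: 3.15
position: [0.4199, -0.0026, 0.1097]
ee_rot: [-180.0, -0.0, 90.2]
ft_force: [-0.3, -0.1, 0.1]
gripper_width: 0.0276
grip_force: 15.0
```

play_rows(plan=[[1,0,0,0,0]])

```text
t: 3.28
position: [0.4199, -0.0026, 0.1097]
ee_rot: [-180.0, -0.0, 90.2]
ft_force: [-0.1, -0.2, 0.2]
gripper_width: 0.0274
grip_force: 15.0
```

play_rows(plan=[[1,0,0,-1.5,0],[1,0,0,-4,0],[1,0,0,-7,0],[1,0,0,-10,0],[1,0,0,-13,0]], newtons=20)

```text
t: 3.9
position: [0.4198, -0.0025, 0.2417]
ee_rot: [179.9, 0.0, 90.2]
ft_force: [-0.2, -0.6, -0.5]
gripper_width: 0.0276
grip_force: 20.0
```

play_rows(plan=[[1,0,0,-1.5,0],[1,0,0,-2,0],[1,0,0,-2,0],[1,0,0,-2,0]])

```text
t: 4.4
position: [0.4193, -0.0024, 0.2586]
ee_rot: [-179.9, -0.0, 90.2]
ft_force: [0.1, -0.6, 0.2]
gripper_width: 0.0276
grip_force: 20.0
```

```bash
python3 - <<'E'
from h import *
s=sense();print(s['position'],s['ee_rot'],s['gripper_width'],s['grip_force'])
b=cv2.cvtColor(snapshot("scene"),cv2.COLOR_RGB2BGR)
p=s["position"]+[0,-.003,.019-.12]
print("nose,top px",px("scene",p),px("scene",p+[0,0,.1]))
cv2.imwrite("pics/s2.png",cv2.resize(b[150:350,220:400],None,fx=2.5,fy=2.5,interpolation=cv2.INTER_CUBIC))
E
```

```text
[ 0.41929507 -0.00238895  0.25855171] [-1.79878954e+02 -3.77672633e-02  9.02286949e+01] 0.02760941988617812 19.99260375116137
nose,top px [304.62466208 293.7909357 ] [303.1535207  230.97495138]
```

View pics/s2.png

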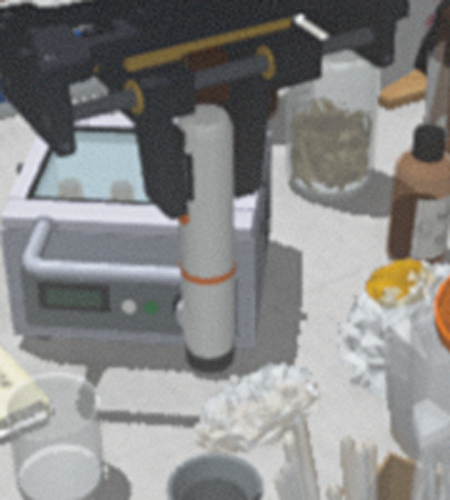

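The stick hangs vertically in the grip, with its nose at crop (210,362), within about 1 px of the prediction.

```bash
python3 -c "
from h import *
print(go([.5508,.2290,.255]))"
```

```text
([23.09, 13.23, 0.36], 0)
```

play_rows(plan=[[1,2,1.2,0,0],[1,5,2.9,0,0],[1,9,5.2,0,0],[1,13,7.4,0,0],[1,17,9.7,0.2,0]])

```text
t: 5.08
position: [0.5166, 0.1692, 0.2569]
ee_rot: [-179.9, 0.0, 90.2]
ft_force: [0.0, -1.8, -0.3]
gripper_width: 0.0274
grip_force: 20.0
```

play_rows(plan=[[1,3.5,2,0.1,0],[1,5.5,3.2,0.2,0],[1,6.1,3.5,0.2,0],[1,6.1,3.5,0.2,0],[1,6.1,3.5,0.2,0]])

```text
t: 5.7
position: [0.5507, 0.2281, 0.2556]
ee_rot: [-180.0, 0.0, 90.2]
ft_force: [-0.0, -0.6, -1.3]
gripper_width: 0.0271
grip_force: 20.0
```

```bash
python3 - <<'E'
from h import *
s=sense();print(s['position'],s['ee_rot'],go([.5508,.2290,.249],90.2))
b=cv2.cvtColor(snapshot("scene"),cv2.COLOR_RGB2BGR)
p=s["position"]+[0,-.002,-.1017]
print("nose,top px",px("scene",p),px("scene",p+[0,0,.1]),px("scene",[.5508,.227,.117]))
cv2.imwrite("pics/s3.png",cv2.resize(b[120:280,220:400],None,fx=3,fy=3,interpolation=cv2.INTER_CUBIC))
E
```

```text
[0.5506764  0.22809221 0.25561225] [-1.79975294e+02  1.94819033e-02  9.01822983e+01] ([0.09, 0.01, 0.66], np.float64(-0.0))
nose,top px [306.48970462 199.91487355] [305.53983893 147.75529783] [306.62974346 217.31675692]
```

View pics/s3.png

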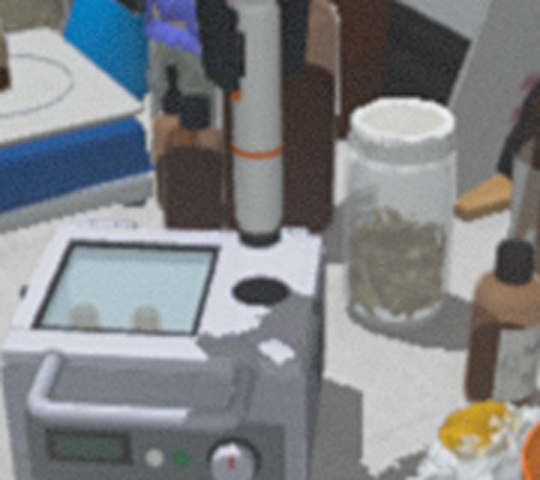

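The nose is at crop (261,239), directly above the dot at (262,291). I'll lower it to about 3 cm and hold.

play_rows(plan=[[1,0.1,0,0.3,0],[1,0.1,0,0.6,0],[1,0.1,0,0.6,0],[1,0.1,0,0.6,0],[1,0.1,0,0.6,0]])

```text
t: 6.38
position: [0.5511, 0.23, 0.2498]
ee_rot: [180.0, -0.0, 90.2]
ft_force: [-0.9, 0.1, -0.2]
gripper_width: 0.0269
grip_force: 20.0
```

play_rows(plan=[[1,0,0,0,0],[1,0,0,0,0],[1,0,0,0,0],[1,0,0,0,0],[1,0,0,0,0]])

```text
t: 7.0
position: [0.551, 0.23, 0.2497]
ee_rot: [180.0, 0.0, 90.2]
ft_force: [-0.9, -0.4, -0.6]
gripper_width: 0.027
grip_force: 20.0
```

play_rows(plan=[[1,0,0,0,0],[1,0,0,0,0],[1,0,0,0,0],[1,0,0,0,0],[1,0,0,0,0]])

```text
t: 7.62
position: [0.551, 0.23, 0.2497]
ee_rot: [180.0, -0.0, 90.2]
ft_force: [-0.2, 0.1, -0.5]
gripper_width: 0.0272
grip_force: 20.0
```

play_rows(plan=[[1,0,0,0,0],[1,0,0,0,0],[1,0,0,0,0],[1,0,0,0,0],[1,0,0,0,0]])

```text
t: 8.25
position: [0.551, 0.23, 0.2497]
ee_rot: [-180.0, 0.0, 90.2]
ft_force: [-0.8, -0.5, -0.7]
gripper_width: 0.0274
grip_force: 20.0
```

```bash
python3 -c "
from h import *
print(go([.4200,-.0045,.2586],90.2), sense()['ee_rot'])"
```

```text
([-23.39, -13.19, -0.89], np.float64(0.001)) [-1.79996809e+02  3.35678766e-04  9.02303474e+01]
```

play_rows(plan=[[1,-1,-0.5,-0.9,0],[1,-4,-2.2,-0.9,0],[1,-8,-4.5,-0.9,0],[1,-12,-6.8,-0.9,0],[1,-16,-9,-0.9,0]])

```text
t: 8.88
position: [0.4607, 0.0681, 0.2594]
ee_rot: [179.9, 0.0, 90.2]
ft_force: [0.9, -0.9, 0.1]
gripper_width: 0.027
grip_force: 20.0
```

play_rows(plan=[[1,-4,-2.3,0,0],[1,-6.5,-3.7,0,0],[1,-7.4,-4.2,0,0],[1,-7.4,-4.2,0,0],[1,-7.4,-4.2,0,0]])

```text
t: 9.5
position: [0.4203, -0.004, 0.2589]
ee_rot: [180.0, -0.0, 90.3]
ft_force: [0.8, -0.5, -0.9]
gripper_width: 0.0273
grip_force: 20.0
```

```bash
python3 - <<'E'
from h import *
s=sense();print(s['position'],go([.4200,-.0045,.1100],90.2))
b=cv2.cvtColor(snapshot("scene"),cv2.COLOR_RGB2BGR)
p=s["position"]+[0,-.002,-.1017]
print(px("scene",p),px("scene",p+[0,0,.1]))
# black nose blob
m=(cv2.cvtColor(b[280:305,290:320],cv2.COLOR_BGR2GRAY)<60).astype(np.uint8)
n,l,st,c=cv2.connectedComponentsWithStats(m); i=1+st[1:,4].argmax(); print(st[i],c[i]+[290,280])
E
```

```text
[ 0.42032948 -0.00399174  0.25891247] ([-0.05, -0.03, 14.89], np.float64(0.001))
[305.52061176 293.98592906] [304.1318728  231.20534653]Traceback (most recent call last):
  File "<stdin>", line 8, in <module>
ValueError: attempt to get argmax of an empty sequence
```

play_rows(plan=[[1,0,0,3,0],[1,0,0,6,0],[1,0,0,8.5,0],[1,0,0,10,0],[1,0,0,11,0]])

```text
t: 10.18
position: [0.4201, -0.0042, 0.1482]
ee_rot: [-180.0, -0.0, 90.3]
ft_force: [0.4, 0.1, -1.2]
gripper_width: 0.0275
grip_force: 20.0
```

play_rows(plan=[[1,0,0,1.2,0],[1,0,0,2.4,0],[1,0,0,3.3,0],[1,0,0,3.7,0],[1,0,0,3.7,0]])

```text
t: 10.8
position: [0.4199, -0.0046, 0.1116]
ee_rot: [-180.0, -0.0, 90.2]
ft_force: [0.5, -0.9, 0.2]
gripper_width: 0.0274
grip_force: 20.0
```

No contact force. I'll lower the last 2 mm, release slowly, and rise.

play_rows(plan=[[1,0,0,0.2,0],[1,0,0,0.2,0],[0.2,0,0,0.2,0],[0,0,0,0.2,0],[0,0,0,0.2,0]], newtons=10)

```text
t: 11.42
position: [0.42, -0.0046, 0.1098]
ee_rot: [180.0, 0.0, 90.2]
ft_force: [-0.1, 0.1, -0.6]
gripper_width: 0.0438
grip_force: 0.0
```

play_rows(plan=[[-0.5,0,0,0,0],[-0.5,0,0,0,0],[-0.5,0,0,0,0],[-0.5,0,0,0,0],[-0.5,0,0,0,0]])

```text
t: 12.05
position: [0.4199, -0.0046, 0.1097]
ee_rot: [-180.0, -0.0, 90.2]
ft_force: [0.2, -0.2, 0.2]
gripper_width: 0.0662
grip_force: 0.0
```

play_rows(plan=[[-0.5,0,0,-2,0],[-0.5,0,0,-5,0],[-0.5,0,0,-8,0],[-0.5,0,0,-12,0],[-0.5,0,0,-15,0]])

```text
t: 12.68
position: [0.4202, -0.0046, 0.2614]
ee_rot: [179.9, 0.0, 90.2]
ft_force: [0.6, -0.4, 0.0]
gripper_width: 0.0662
grip_force: 0.0
```

```bash
python3 - <<'E'
from h import *
s=sense();print(s['position'],s['gripper_width'],go([.4325,.1550,.22],144.3))
b=cv2.cvtColor(snapshot("scene"),cv2.COLOR_RGB2BGR)
cv2.imwrite("pics/s4.png",cv2.resize(b[180:420,210:400],None,fx=2.4,fy=2.4,interpolation=cv2.INTER_CUBIC))
E
```

```text
[ 0.4201791  -0.00462135  0.26144658] 0.06619957590108852 ([15.96, 1.3, 4.14], np.float64(-0.944))
```

View pics/s4.png

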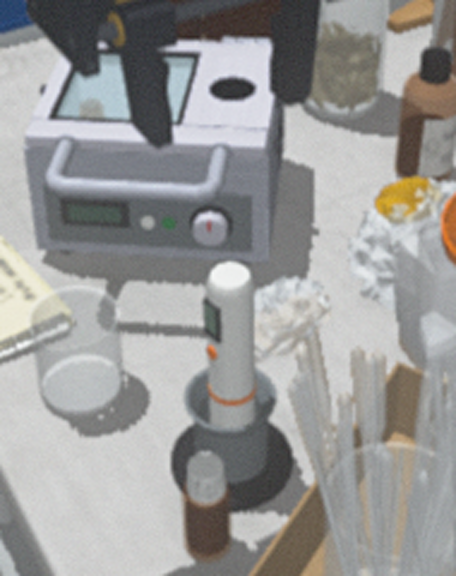

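The thermometer stands upright in its holder again (crop (231,340)). Beaker and oil vial haven't moved.

play_rows(plan=[[0.1,2,0.2,0,-0.16],[0.1,5.5,0.4,0.5,-0.32],[0.1,9,0.7,1,-0.5],[0.1,13,1,1.5,-0.68],[0.1,16,1.3,2,-0.86]])

```text
t: 13.35
position: [0.432, 0.1569, 0.239]
ee_rot: [-180.0, -0.0, 139.9]
ft_force: [0.3, -0.5, -0.7]
gripper_width: 0.0395
grip_force: 0.0
```

play_rows(plan=[[0.1,0,0,0,-0.08],[0.1,0,0,0,-0.08],[0.1,0,0,0,-0.08]])

```text
t: 13.72
position: [0.4322, 0.1552, 0.2395]
ee_rot: [-180.0, -0.0, 144.0]
ft_force: [0.5, -0.7, 0.3]
gripper_width: 0.0396
grip_force: 0.0
```

```bash
python3 - <<'E'
from h import *
s=sense();print(s['position'],s['ee_rot'],s['gripper_width'],go([.4325,.1550,.092],144.3))
E
```

```text
[0.43224379 0.15524545 0.23947203] [-1.79990364e+02 -1.10960445e-02  1.43967499e+02] 0.03959451372161573 ([-0.04, -0.0, 14.75], np.float64(-0.006))
```

play_rows(plan=[[0.1,0,0,4,0],[0.1,0,0,8,0],[0.1,0,0,11,0],[0.1,0,0,13,0],[0.1,0,0,14,0]])

```text
t: 14.35
position: [0.4318, 0.155, 0.0987]
ee_rot: [-179.9, -0.1, 144.0]
ft_force: [0.5, 0.8, -1.3]
gripper_width: 0.0396
grip_force: 0.0
```

play_rows(plan=[[0.1,0,0,0.7,0],[0.1,0,0,0.7,0],[0.3,0,0,0.7,0],[0.5,0,0,0.7,0],[0.6,0,0,0.7,0]], newtons=5)

```text
t: 14.98
position: [0.4325, 0.1556, 0.0931]
ee_rot: [180.0, 0.0, 144.1]
ft_force: [0.6, -0.4, 0.2]
gripper_width: 0.0178
grip_force: 0.0
```

```bash
python3 - <<'E'
from h import *
s=sense();print(s['position'],s['ee_rot'],s['gripper_width'],s['ft_force'])
b=cv2.cvtColor(snapshot("scene"),cv2.COLOR_RGB2BGR)
cv2.imwrite("pics/s5.png",cv2.resize(b[170:330,200:360],None,fx=3,fy=3,interpolation=cv2.INTER_CUBIC))
E
```

```text
[0.43253862 0.15556973 0.09307376] [1.79970171e+02 3.11721867e-02 1.44092227e+02] 0.017813529062225476 [ 0.56000485 -0.41882335  0.2216043 ]
```

View pics/s5.png

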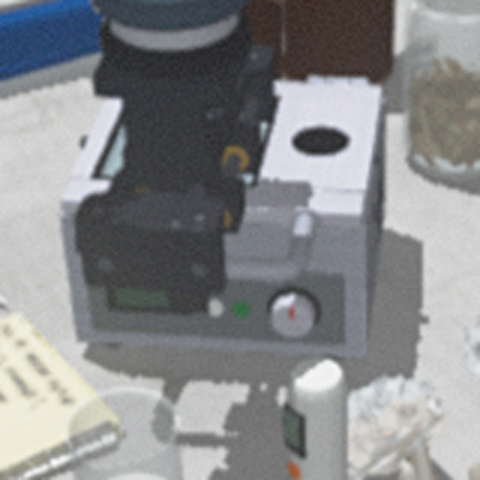

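The gripper is over the middle of the bar, with the bar's right end showing at crop (300,215), and nothing is pushed. I'll close.

play_rows(plan=[[1,0,0,0,0],[1,0,0,0,0],[1,0,0,0,0],[1,0,0,0,0],[1,0,0,0,0]], newtons=20)

```text
t: 15.65
position: [0.4316, 0.1545, 0.0928]
ee_rot: [-179.8, -0.0, 144.1]
ft_force: [-3.8, -5.5, 4.6]
gripper_width: 0.0113
grip_force: 19.5
```

```bash
python3 - <<'E'
from h import *
s=sense();print(s['position'],s['ee_rot'],s['gripper_width'],s['ft_force'],s['grip_force'])
# arc: shifts (cm) from closed pose in dryer frame: y(tool)~dryer x, z down
R=.21
for th in range(0,91,5):
    a=np.radians(th); print(th,np.round([21*(1-np.cos(a)),-21*np.sin(a)],2))
E
```

```text
[0.43163397 0.15453836 0.09277892] [-1.79845428e+02 -1.60659718e-02  1.44117924e+02] 0.011251972638215093 [-3.8492267  -5.52183585  4.59187091] 19.528711661696434
0 [ 0. -0.]
5 [ 0.08 -1.83]
10 [ 0.32 -3.65]
15 [ 0.72 -5.44]
20 [ 1.27 -7.18]
25 [ 1.97 -8.87]
30 [  2.81 -10.5 ]
35 [  3.8  -12.05]
40 [  4.91 -13.5 ]
45 [  6.15 -14.85]
50 [  7.5  -16.09]
55 [  8.95 -17.2 ]
60 [ 10.5  -18.19]
65 [ 12.13 -19.03]
70 [ 13.82 -19.73]
75 [ 15.56 -20.28]
80 [ 17.35 -20.68]
85 [ 19.17 -20.92]
90 [ 21. -21.]
```

```bash
python3 - <<'E'
import numpy as np
A=[0,.4,1.2,2.4,4,6]; c=[A]
a=6
while a<76: c.append([a]+[a+2*i for i in range(1,6)]); a+=10
c.append([76,78,79.8,81.5,83,84.4]); c.append([84.4,85.6,86.7,87.7,88.5,89.2])
f=lambda t:np.array([-21*np.cos(np.radians(t)),-21*np.sin(np.radians(t))])
for r in c: print(r[0],r[-1],[(f(t)-f(r[0])).round(2).tolist() for t in r[1:]])
E
```

```text
0 6 [[0.0, -0.15], [0.0, -0.44], [0.02, -0.88], [0.05, -1.46], [0.12, -2.2]]
6 16 [[0.09, -0.73], [0.2, -1.45], [0.34, -2.17], [0.51, -2.89], [0.7, -3.59]]
16 26 [[0.21, -0.7], [0.45, -1.39], [0.72, -2.08], [1.0, -2.75], [1.31, -3.42]]
26 36 [[0.33, -0.65], [0.69, -1.29], [1.07, -1.92], [1.46, -2.54], [1.89, -3.14]]
36 46 [[0.44, -0.59], [0.9, -1.16], [1.38, -1.71], [1.88, -2.24], [2.4, -2.76]]
46 56 [[0.54, -0.5], [1.09, -0.98], [1.66, -1.44], [2.24, -1.88], [2.84, -2.3]]
56 66 [[0.61, -0.4], [1.24, -0.78], [1.88, -1.13], [2.54, -1.46], [3.2, -1.77]]
66 76 [[0.67, -0.29], [1.36, -0.55], [2.05, -0.79], [2.75, -1.0], [3.46, -1.19]]
76 84.4 [[0.71, -0.16], [1.36, -0.29], [1.98, -0.39], [2.52, -0.47], [3.03, -0.52]]
84.4 89.2 [[0.44, -0.04], [0.84, -0.07], [1.21, -0.08], [1.5, -0.09], [1.76, -0.1]]
```

play_rows(plan=[[1,0,-0.05,-0.15,0],[1,0,-0.1,-0.44,0],[1,0,-0.1,-0.88,0],[1,0,-0.08,-1.46,0],[1,0,-0.02,-2.2,0]], newtons=25)

```text
t: 16.27
position: [0.4322, 0.1555, 0.1152]
ee_rot: [180.0, -0.0, 144.1]
ft_force: [1.6, -0.3, -2.4]
gripper_width: 0.0104
grip_force: 25.1
```

play_rows(plan=[[1,0,0.09,-0.73,0],[1,0,0.2,-1.45,0],[1,0,0.34,-2.17,0],[1,0,0.51,-2.89,0],[1,0,0.7,-3.59,0]])

```text
t: 16.9
position: [0.4366, 0.1615, 0.1512]
ee_rot: [179.9, 0.0, 144.1]
ft_force: [4.4, 4.4, -3.9]
gripper_width: 0.0103
grip_force: 25.2
```

```bash
cat >> h.py <<'E'
def lid():
    s=sense(); u=np.array([np.cos(np.radians(54.3)),np.sin(np.radians(54.3))])
    H=np.array([.4316,.1545])+.21*u; d=(H-s["position"][:2])@u; z=s["position"][2]+.019-.111
    F=s["ft_force"]; print("angle",np.degrees(np.arctan2(z,d)).round(2),"r",np.hypot(z,d).round(4),"F along,z",(F[:2]@u).round(1),F[2].round(1),"lat",((s["position"][:2]-H)@[-u[1],u[0]]).round(4),"w",s["gripper_width"].round(4),s["grip_force"].round(1),s["position"].round(4))
E
python3 -c "
from h import *
lid()"
```

```text
Traceback (most recent call last):
  File "h.py", line 24, in lid
    F=s["ft_force"]; print("angle",np.degrees(np.arctan2(z,d)).round(2),"r",np.hypot(z,d).round(4),"F along,z",(F[:2]@u).round(1),F[2].round(1),"lat",((s["position"][:2]-H)@[-u[1],u[0]]).round(4),"w",s["gripper_width"].round(4),s["grip_force"].round(1),s["position"].round(4))
                                                                                                                                                                                                        ^^^^^^^^^^^^^^^^^^^^^^^^
AttributeError: 'float' object has no attribute 'round'
```

play_rows(plan=[[1,0,0.23,-0.7,0],[1,0,0.49,-1.39,0],[1,0,0.78,-2.08,0],[1,0,1.08,-2.75,0],[1,0,1.4,-3.42,0]])

```text
t: 17.52
position: [0.4446, 0.1728, 0.1851]
ee_rot: [180.0, -0.0, 144.1]
ft_force: [4.7, 5.3, -6.2]
gripper_width: 0.0103
grip_force: 25.2
```

play_rows(plan=[[1,0,0.33,-0.65,0],[1,0,0.69,-1.29,0],[1,0,1.07,-1.92,0],[1,0,1.46,-2.54,0],[1,0,1.89,-3.14,0]])

```text
t: 18.15
position: [0.456, 0.1889, 0.2158]
ee_rot: [179.9, -0.0, 144.1]
ft_force: [9.7, 9.3, -12.6]
gripper_width: 0.01
grip_force: 25.7
```

```bash
sed -i 's/s\["gripper_width"\].round(4),s\["grip_force"\].round(1)/round(s["gripper_width"],4)/' h.py; python3 -c "
from h import *
lid()"
```

```text
angle 36.43 r 0.2086 F along,z 13.2 -12.6 lat 0.0002 w 0.01 [0.456  0.1889 0.2158]
```

play_rows(plan=[[1,0,0.5,-0.54,0],[1,0,1.0,-1.07,0],[1,0,1.53,-1.58,0],[1,0,2.07,-2.07,0],[1,0,2.62,-2.56,0]])

```text
t: 18.77
position: [0.4704, 0.2089, 0.242]
ee_rot: [-179.9, -0.1, 144.1]
ft_force: [-3.5, 0.4, -1.4]
gripper_width: 0.0091
grip_force: 24.8
```

```bash
python3 -c "
from h import *
lid()"
```

```text
angle 46.33 r 0.2074 F along,z -1.7 -1.4 lat 0.0003 w 0.0091 [0.4704 0.2089 0.242 ]
```

```bash
python3 - <<'E'
from h import *
s=sense(); p=s["position"]; b=cv2.cvtColor(snapshot("scene"),cv2.COLOR_RGB2BGR)
u=np.array([.5835,.8121,0]); v=np.array([-.8121,.5835,0])
f=lambda q:((px("scene",q)-[200,80])*3.6).round(0)
print("tcp",f(p),"grasp",f(p+[0,0,.019]),"bar ends at grasp height",f(p+[0,0,.019]+v*.046),f(p+[0,0,.019]-v*.046), "5mm below",f(p+[0,0,.014]-v*.046))
lid()
cv2.imwrite("pics/s6.png",cv2.resize(b[80:240,200:360],None,fx=3.6,fy=3.6,interpolation=cv2.INTER_CUBIC))
E
```

```text
tcp [242. 319.] grasp [239. 279.] bar ends at grasp height [136. 276.] [343. 283.] 5mm below [343. 294.]
angle 46.66 r 0.2073 F along,z -1.4 -0.7 lat 0.0002 w 0.0096 [0.4709 0.2096 0.2428]
```

View pics/s6.png

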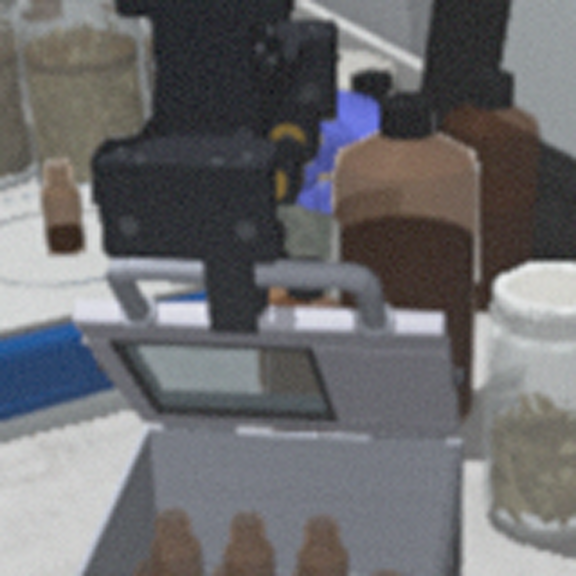

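The lid is open about 46°. The bar runs from crop (110,270) to (380,275), gripped at its middle and about 2–3 mm toward the palm from the nominal grasp point, so it is secure. I'll continue.

play_rows(plan=[[1,0,0.54,-0.5,0],[1,0,1.09,-0.98,0],[1,0,1.66,-1.44,0],[1,0,2.24,-1.88,0],[1,0,2.84,-2.3,0]])

```text
t: 19.45
position: [0.4874, 0.2328, 0.264]
ee_rot: [180.0, -0.1, 144.1]
ft_force: [-1.0, 6.0, -10.4]
gripper_width: 0.0091
grip_force: 25.5
```

```bash
python3 -c "
from h import *
lid()"
```

```text
angle 56.51 r 0.2063 F along,z 4.3 -10.4 lat 0.0004 w 0.0091 [0.4874 0.2328 0.264 ]
```

play_rows(plan=[[1,0,0.63,-0.36,0],[1,0,1.27,-0.71,0],[1,0,1.92,-1.03,0],[1,0,2.58,-1.33,0],[1,0,3.25,-1.62,0]])

```text
t: 20.08
position: [0.5061, 0.259, 0.28]
ee_rot: [-179.9, -0.1, 144.1]
ft_force: [-4.2, 3.2, -8.6]
gripper_width: 0.009
grip_force: 25.3
```

```bash
python3 -c "
from h import *
lid()"
```

```text
angle 66.52 r 0.205 F along,z 0.2 -8.6 lat 0.0005 w 0.009 [0.5061 0.259  0.28  ]
```

play_rows(plan=[[1,0,0.67,-0.26,0],[1,0,1.35,-0.49,0],[1,0,2.03,-0.7,0],[1,0,2.71,-0.89,0],[1,0,3.4,-1.07,0]])

```text
t: 20.7
position: [0.5256, 0.2865, 0.2901]
ee_rot: [-179.9, -0.2, 144.1]
ft_force: [-4.0, 3.9, -9.1]
gripper_width: 0.0088
grip_force: 25.4
```

```bash
python3 -c "
from h import *
lid()"
```

```text
angle 76.4 r 0.2038 F along,z 0.8 -9.1 lat 0.0007 w 0.0088 [0.5256 0.2865 0.2901]
```

play_rows(plan=[[1,0.01,0.68,-0.13,0],[1,0.02,1.31,-0.23,0],[1,0.03,1.9,-0.3,0],[1,0.04,2.43,-0.36,0],[1,0.05,2.92,-0.4,0]])

```text
t: 21.32
position: [0.5425, 0.3101, 0.2941]
ee_rot: [-179.9, -0.1, 144.1]
ft_force: [-4.5, 2.0, -9.8]
gripper_width: 0.0085
grip_force: 25.5
```

```bash
python3 - <<'E'
from h import *
lid()
b=snapshot("scene"); np.save("/tmp/b.npy",b); b=cv2.cvtColor(b,cv2.COLOR_RGB2BGR); cv2.imwrite("pics/n1.png",b)
a=cv2.cvtColor(snapshot("top"),cv2.COLOR_RGB2BGR); cv2.imwrite("pics/n2.png",a)
lid()
# expected pixel of bar ends and hinge ends, for angle 84 / 90
u=np.array([.5835,.8121,0]); v=np.array([-.8121,.5835,0]); H=np.array([.4316,.1545,.111])+.21*u
for th in (80,84,88,90):
    t=np.radians(th); d=-u*np.cos(t)+np.array([0,0,np.sin(t)])
    print(th,px("scene",H+d*.158-v*.088).round(1),px("scene",H+d*.158+v*.088).round(1),px("scene",H+d*.158-.006*u-v*.088).round(1))
E
```

```text
angle 84.65 r 0.203 F along,z -1.0 -9.8 lat 0.0007 w 0.0085 [0.5425 0.3101 0.2941]
angle 84.7 r 0.203 F along,z -0.7 -9.9 lat 0.0007 w 0.0086 [0.5426 0.3102 0.2941]
80 [327.8 129.2] [229.7 126.3] [327.5 130.5]
84 [328.3 126.1] [231.1 123.3] [328.  127.4]
88 [328.8 123.5] [232.5 120.8] [328.5 124.7]
90 [329.  122.4] [233.2 119.7] [328.8 123.5]
```

play_rows(plan=[[1,0.01,0.45,-0.02,0],[1,0.02,0.85,-0.02,0],[1,0.03,1.2,-0.01,0],[1,0.03,1.48,0.01,0],[1,0.03,1.68,0.03,0]])

```text
t: 22.05
position: [0.5524, 0.3238, 0.2946]
ee_rot: [-179.9, -0.1, 144.1]
ft_force: [-5.9, 1.7, -7.1]
gripper_width: 0.0084
grip_force: 25.2
```

play_rows(plan=[[1,0,0.1,0,0],[1,0,0.15,0,0],[1,0,0.18,0,0],[1,0,0.18,0,0],[1,0,0.18,0,0]])

```text
t: 22.68
position: [0.5534, 0.3251, 0.2946]
ee_rot: [-179.9, -0.1, 144.1]
ft_force: [-5.9, 2.2, -7.3]
gripper_width: 0.0086
grip_force: 25.3
```

```bash
python3 - <<'E'
from h import *
lid()
b=cv2.cvtColor(snapshot("scene"),cv2.COLOR_RGB2BGR); a=cv2.cvtColor(snapshot("top"),cv2.COLOR_RGB2BGR)
x=cv2.resize(b[60:260,190:390],None,fx=2.9,fy=2.9); y=cv2.resize(a[130:330,190:410],None,fx=2.9,fy=2.9)[:, :]
cv2.imwrite("pics/f.png",cv2.resize(np.hstack([x,y]),(800,int(580*800/(580+638)))))
u=np.array([.5835,.8121,0]); v=np.array([-.8121,.5835,0]); H=np.array([.4316,.1545,.111])+.21*u
k=800/(580+638)*2.9
for th in (85,90,95):
    t=np.radians(th); d=-u*np.cos(t)+np.array([0,0,np.sin(t)])
    print(th,[((px("top",H+d*r+s*v*w)-[190,130])*k+[580*800/1218,0]).round(0).tolist() for r,w in((.158,.088),(.21,.046)) for s in(1,-1)])
E
```

```text
angle 89.89 r 0.2026 F along,z -1.6 -7.3 lat 0.0006 w 0.0086 [0.5534 0.3251 0.2946]
85 [[455.0, 236.0], [562.0, 94.0], [475.0, 199.0], [534.0, 121.0]]
90 [[444.0, 228.0], [551.0, 86.0], [459.0, 188.0], [518.0, 110.0]]
95 [[433.0, 219.0], [540.0, 78.0], [444.0, 176.0], [503.0, 99.0]]
```

View pics/f.png

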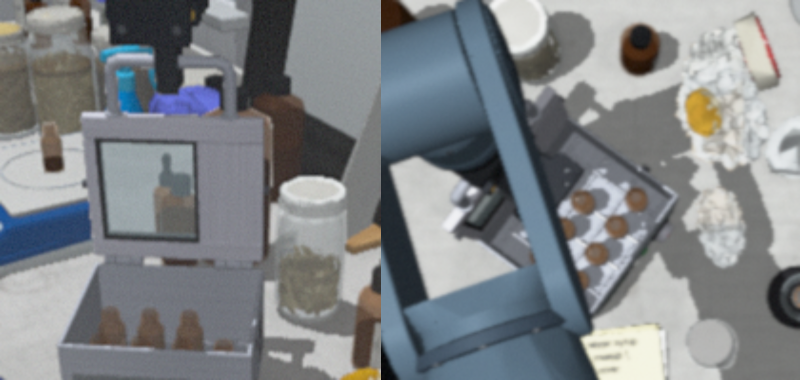

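The lid stands upright, held by the bar. In the top view its visible corner is at about (549,90), against (551,86) predicted for 90°. I'll hold briefly, then hand in.

play_rows(plan=[[1,0,0,0,0],[1,0,0,0,0],[1,0,0,0,0],[1,0,0,0,0],[1,0,0,0,0]])

```text
t: 23.4
position: [0.5534, 0.3251, 0.2946]
ee_rot: [-179.9, -0.1, 144.1]
ft_force: [-4.4, 2.5, -7.2]
gripper_width: 0.0084
grip_force: 25.3
```

play_rows(plan=[[1,0,0,0,0],[1,0,0,0,0],[1,0,0,0,0],[1,0,0,0,0],[1,0,0,0,0]])

```text
t: 24.02
position: [0.5534, 0.3251, 0.2946]
ee_rot: [-179.9, -0.1, 144.1]
ft_force: [-5.7, 1.9, -6.6]
gripper_width: 0.0083
grip_force: 25.3
```

```bash
python3 -c "
from h import *
lid(); print(close_job())"
```

```text
angle 89.9 r 0.2026 F along,z -1.7 -6.6 lat 0.0007 w 0.0083 [0.5534 0.3251 0.2946]
the job is handed in; nothing more can be done
None
```

I held the thermometer about 3 cm above the dot for nearly 2 s and stood it back in its holder, then swung the lid up smoothly; the gripper is holding it still at about 90°, nothing else was moved, and the job was handed in at about 24 s.

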